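# Turn a praline tray round in its sleeve

### The arm

A 6-joint arm with a two-finger parallel gripper is mounted at the origin on a cart in front of the work surface, level with it; the furniture and walls round the work are solid. World frame = base frame: x ahead of the robot, y to its left, z up, the work surface at z = 0. Lengths are in mm, angles in rad, forces in N, time in s.
With the tool pointing down it reaches from about 275 to 1000 mm from the base axis. Payload 8.4 kg.
Tool frame: the origin (TCP) lies between the finger pads; the fingertips stand 8 mm ahead of it and the grasp point (between the pads) lies 11 mm behind it (tcp_to_tips is the distance from the TCP to the fingertips, in mm); z points along the fingers, y is the line along which they close (so a half turn about z gives the same grasp; the last joint's range is limited). The gripper opens to 85 mm and grips with 20 to 120 N. Pads are 22 mm wide; open, the fingers measure 114 mm over their backs; the gripper's body (76 mm by 85 mm) begins 54 mm behind the grasp point. The pads swing forward as they close: fully open they stand 13 mm farther back than shut.
Start: joints at [1.325, 0.353, 1.633, -0, 1.155, -0.002], TCP at [150.868, 606.52, 212.081] pointing down, gripper open.
Joint ranges: [-2.63, 2.63], [-0.92, 2.1], [0.06, 2.66], [-1.3, 4.44], [0, 2.69], [-3.02, 3.02]. Speed limits (rad/s): [2.22, 2.22, 2.79, 3.14, 3.14, 3.14].

### API

Orientations are given as [roll, pitch, yaw] about the fixed x, y, z axes, in that order (R = Rz(yaw) Ry(pitch) Rx(roll)).
In Python, from rig import * gives the robot as it stands.
- The arm moves only by the tool step_arm, never from a script. Its argument "motion" is a list of rows, each an object with "claw": the finger opening in mm, from 0 to 85.4; "delta_pos": the shift along the tool's x, y, z in mm, a list of three; "turn": the turn about the tool's z in rad. In form: [{"claw": claw, "delta_pos": [dx, dy, dz], "turn": turn}, ...]. A call has 1 to 8 rows; each row shifts and turns the commanded pose from where the row before left it, along the tool's axes as they then stand; what a row does not reach is not made up. A row lasts 1/12 s, in which the tool goes at most 41.7 mm and 7.16 degrees, less where a joint would pass 70% of its speed; a pose out of reach is approached as far as the arm can. A call is refused whole if a number of a shift passes 41.7 or a number of a turn 0.125, either way. A call with a gripper value outside its range is refused whole. The fingers move at their own pace and stop on an object; "force" is the grip in N (left out, the last holds). Time passes only in rows, so rows that do not move let the fingers close. It gives the time, the measured TCP pose, the force, the opening and the grip force at its end, in the units of the state.
- sense(): the state, without advancing time (a new reading comes with each control period).
- grab_frame(name): name is "scene" or "top"; returns a dict with "img" (420x560x3 uint8, red, green, blue), "vertical_fov" (degrees; the focal length in pixels is half the picture's height over the tangent of half this angle, whatever the lens; pixels are square), "cx", "cy" (the principal point, pixels), "R" (3x3) and "t" (3): a world point X has camera coordinates R X + t. Camera axes: x right, y down, z forward; pixel columns grow to the right and rows downward; lengths in mm; the calibration is good to about 2 mm. A picture is of the moment at which its call begins. There is no depth.
- sign_off(): hands the job in; it is judged then, once.
The state is a dict: "clock": time; "qpos": joint angles; "qvel": joint speeds; "joint_efforts": joint torques, N m; "eef_pos": TCP position; "tcp_rot": TCP orientation; "contact_force": force on the tool from outside, world axes, zero at the start; "wrist_torque": the same for the moment, N m; "opening": opening from 0.0 (shut) to 1.0 (fully open); "grasp_force": force on a finger pad.
Only numpy, scipy, OpenCV 4.12 (cv2) and the standard library are available. Lean on these libraries where they do the work, as an engineer would, in place of code of your own. Each camera call takes 0.05 s, during which the arm holds its last target. There are 200 camera calls.

### The job

The tray in this half-open sliding gift box was packed the wrong way round: shut like this, the window would show its empty card compartment. Slide the tray right out onto the packing board, turn it end for end keeping it level, and slide it back in by the same end, without ramming it, until its end is flush with the sleeve and the pralines lie under the window. Leave the sleeve seated in the packing board throughout, and leave the drum, the ribbon spool and the tasting dish where they stand.

Things in the scene. Friction and masses are not known exactly. Their poses are not given: they have to be found in the camera images.
- board_mouth (a point): Packing board: wood, fixed, 108 mm wide (x), 330 long (y). Point: top of its apron, middle of its width, at the sleeve's mouth, 12 mm above the counter; +y points out of the sleeve along the apron, +x to the fence, z up. Flat apron: y 0 to 172, full width. Rails and a back stop (face at y -141.5) seat the sleeve with 0.7 mm play. A corner block 10 mm high stands at x -33 to -47, y 1 to 15.
- fence_mid (a point): Middle of the top inner edge of the fence, a straight strip 10 mm high, 12 thick, along the +x side of the apron, from y 1 to 85 mm of the board's mouth point; beyond it the apron is bare. Its inner face, 31.5 mm from the board's centre line, is 0.7 mm inside the sleeve's inner wall: a tray lying along it is in line with the opening. Axes as the board's.
- sleeve_center (a point): Sleeve, loose in the board: tube of 4 mm ply, 72.4 wide (x), 140 long (y), 43 high, open at both ends, about 160 g. Point: its centre, half-way up; z up, +y to the mouth at the apron. Inside 64.4 wide, 35 high, floor level with the apron. Roof: thumb notch at the mouth (42 wide, 14 deep, corners cut off), then a clear window pane 44 wide, 28 to 78 mm behind the mouth edge.
- tray_center (a point): Tray, loose: ply, open top, 62 wide (x), 139 long (y), 32 high, rounded outer corners and under-edges, 170 to 330 g. Point: its centre, half-way up; z up. Side walls 5, end walls 8 thick; a cross bar 8 thick, 31 high spans its middle. +y half: empty card compartment, 52 wide, 57 long, 28 deep. -y half: six fixed pralines, tops 14 mm below the rim.
- praline_end (a point): Tray: middle of the outer face of the end wall at the praline end (its -y end), half-way up.
- card_end (a point): Tray: middle of the outer face of the end wall at the empty card-compartment end (its +y end), half-way up. At the start this end sticks out of the sleeve's mouth by 38 to 58 mm. The tray slides with plain friction; there is no catch.
- drum_center (a point): Bystander: round paper drum with lid, 73 mm across, 44 high; its centre.
- spool_center (a point): Bystander: ribbon reel lying flat, 64 mm across, 20 high; its centre.
- dish_center (a point): Bystander: small tasting dish with chocolate squares, 67 mm across, 15 high; its centre.

How it is judged (in metres and radians):
On the way, in this order (a step that is already met when the one before it is completed fails the run):
1. the tray is wholly out of the sleeve's mouth, its empty end still foremost (y of tray_center in the frame of sleeve_center above 0.138 m and y of sleeve_center in the frame of tray_center below -0.1 m), for 0.1 s.
2. the tray lies or hangs before the mouth turned end for end, level (y of sleeve_center in the frame of tray_center above 0.1 m and angle between tray_center's own z axis and vertical below 0.2 rad), for 0.2 s.
At the end, for the whole second after the job is handed in: The tray is back inside the sleeve with its praline end at the mouth, flush with the sleeve's edge to within 3 mm; the sleeve sits flat in the packing board where it was; both are at rest (y of tray_center in the frame of sleeve_center between -0.0035 and 0.0035 m and y of praline_end in the frame of sleeve_center above 0.06 m and distance between tray_center and sleeve_center below 0.007 m and horizontal distance between sleeve_center and board_mouth below 0.0735 m and y of sleeve_center in the frame of board_mouth below -0.067 m and z of sleeve_center in the frame of board_mouth below 0.0205 m and angle between sleeve_center's own z axis and vertical below 0.04 rad and linear speed of each of tray, sleeve below 0.01 m/s); the robot touches nothing.
It fails at once if the sleeve is moved by more than 8 mm from its seat in the board (distance of sleeve_center from where it was at the start of the episode above 0.008 m).
It fails at once if the tray is tipped by more than 35 degrees (angle between tray_center's own z axis and vertical above 0.61 rad).
It fails at once if the tray is rammed or pressed against the packing board with more than 45 N (contact force between tray and board above 45 N).
It fails at once if the drum, the ribbon spool or the tasting dish is moved by more than 25 mm (distance of any of drum_center, spool_center, dish_center from where it was at the start of the episode above 0.025 m).
It also fails if it takes over 67 s, if anything falls off the work surface, if the arm or the gripper's body presses on something with over 40 N, if the wrist force passes 120 N, or if a joint passes its speed limit or range.

## Working session

There is one attempt and no reset: what is moved stays moved. The work goes in short steps, Python scripts to look and compute and a tool call to move; the robot and the scene stay as the last step left them, time stands still between calls to the robot, and variables do not carry over. Pictures are saved under pics/ and viewed, at most 10 in all, crops included, and the job is handed in when it is done.

Besides the shell and the picture viewer there is one more tool, called by a JSON object that holds its "method" and its "body". step_arm: Moves the arm, as the interface text tells. Its arguments: {"type":"object","properties":{"motion":{"type":"array","items":{"type":"object","properties":{"claw":{"type":"number"},"delta_pos":{"type":"array","items":{"type":"number"}},"turn":{"type":"number"}}}},"force":{"type":"number"}},"required":["motion"]}

```bash
mkdir -p pics; ls
python3 - <<'E'
from rig import *
import cv2,numpy as np
print(sense())
for n in("scene","top"):
    f=grab_frame(n);cv2.imwrite(f"pics/{n}0.png",f["img"][:,:,::-1]);print(n,f["vertical_fov"],f["cx"],f["cy"],np.array(f["R"]).round(4).tolist(),f["t"])
E
```

```text
pics
{'clock': 0.0, 'qpos': array([ 1.32461798e+00,  3.53632337e-01,  1.63417090e+00,  1.97646141e-05,
        1.15521573e+00, -2.42979936e-03]), 'qvel': array([ 0.00126699, -0.00050428, -0.00120266,  0.00136268, -0.00033783,
        0.00124975]), 'joint_efforts': array([-6.19599123e-04, -6.05277872e+01, -3.42035437e+01,  1.75778939e-05,
        9.92881571e-03,  1.71470475e-05]), 'eef_pos': array([150.72137555, 606.00825314, 211.35585461]), 'tcp_rot': array([-3.14016638e+00, -2.15365087e-05,  2.89783610e+00]), 'contact_force': array([0.44402227, 0.08713587, 0.85765622]), 'wrist_torque': array([-0.03146661,  0.01465222,  0.04609515]), 'grasp_force': 0.0, 'opening': 0.99914173768653}
scene 51.659023799017085 275.05480529741567 210.34469581156486 [[-0.853, -0.5218, -0.0119], [-0.3885, 0.65, -0.6531], [0.3485, -0.5525, -0.7572]] [474.55869361 237.59054652 825.77215316]
top 55.63919543539896 276.6915534378137 206.9642806881589 [[-0.0298, -0.9995, 0.0125], [-0.9868, 0.0274, -0.1595], [0.159, -0.017, -0.9871]] [  22.49197447  548.71651511 1017.51500977]
```

View pics/scene0.png

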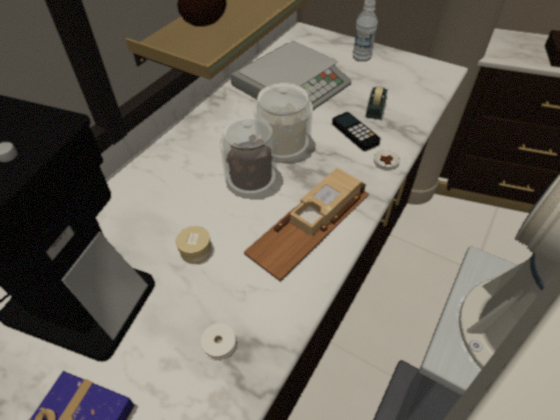

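View pics/top0.png

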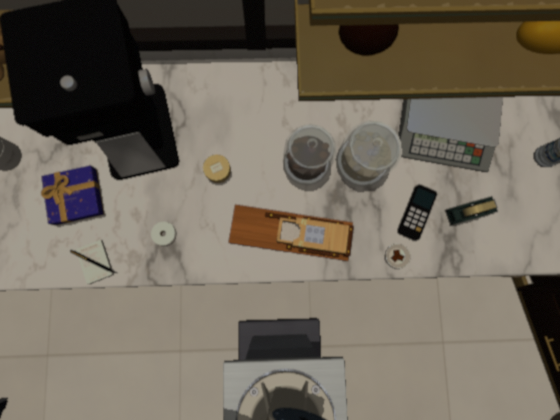

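Run:
```python
import cv2,numpy as np
a=cv2.resize(cv2.imread("pics/top0.png")[195:270,220:360],None,fx=5.5,fy=5.5,interpolation=cv2.INTER_CUBIC)
b=cv2.imread("pics/scene0.png")[160:285,235:375]
cv2.imwrite("pics/ct.png",a)
cv2.imwrite("pics/cs.png",cv2.resize(b,None,fx=4.5,fy=4.5,interpolation=cv2.INTER_CUBIC))
```

```text
(no output)
```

View pics/ct.png

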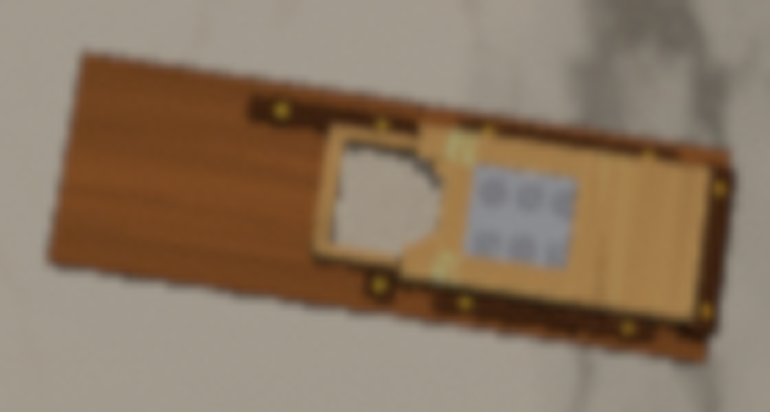

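View pics/cs.png

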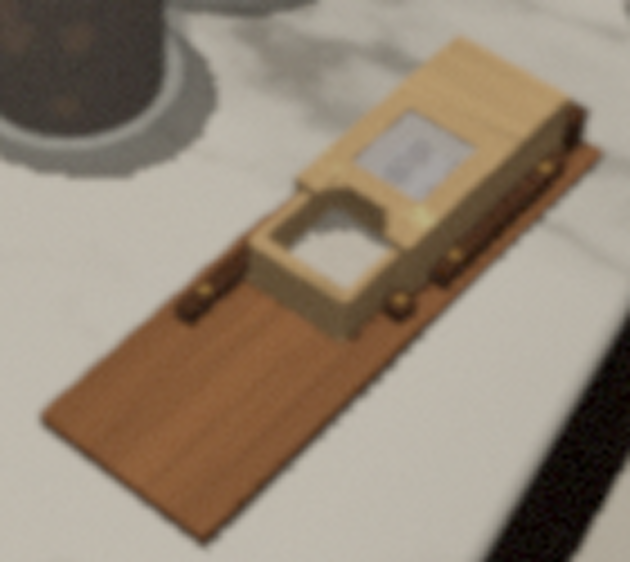

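```bash
cat > h.py <<'E'
from rig import *
import cv2,numpy as np
def cam(f):
    return 210/np.tan(np.radians(f["vertical_fov"]/2)),f["cx"],f["cy"],np.array(f["R"]),np.array(f["t"])
def cast(f,uv,z):
    F,cx,cy,R,t=cam(f); uv=np.atleast_2d(np.asarray(uv,float))
    d=np.c_[(uv[:,0]-cx)/F,(uv[:,1]-cy)/F,np.ones(len(uv))]@R; c=-R.T@t
    return (c+d*((z-c[2])/d[:,2])[:,None])
def hsv(f): return cv2.cvtColor(np.ascontiguousarray(f["img"]),cv2.COLOR_RGB2HSV)
def big(m,roi):
    q=np.zeros_like(m);u0,v0,u1,v1=roi;q[v0:v1,u0:u1]=m[v0:v1,u0:u1]
    return max(cv2.findContours(q,cv2.RETR_EXTERNAL,cv2.CHAIN_APPROX_NONE)[0],key=cv2.contourArea)[:,0,:]
E
python3 - <<'E'
from h import *
for n,roi in(("top",(220,195,360,270)),("scene",(235,160,375,285))):
    f=grab_frame(n);H=hsv(f)
    m=((H[...,1]>70)&((H[...,0]<25)|(H[...,0]>170))).astype(np.uint8)*255
    c=big(m,roi);P=cast(f,c,12)[:,:2].astype(np.float32)
    r=cv2.minAreaRect(P);print(n,len(c),r,cv2.boxPoints(r).round(1).tolist())
f=grab_frame("top")
def g(p): return (np.array(p)+.5)/5.5-.5+[220,195]
names="TL BL BR TR".split()
print(cast(f,g([(82,52),(50,265),(705,360),(732,153)]),12).round(1))
print("tray end, z=44",cast(f,g([(330,122),(312,258)]),44).round(1))
print("sleeve top mouth z=59-4",cast(f,g([(418,125),(400,280),(712,165),(692,320)]),51).round(1))
print("drum/spool/dish",cast(f,[(217,168),(163,234),(397,257)],20).round(0))
fs=grab_frame("scene")
def k(p): return (np.array(p)+.5)/4.5-.5+[235,160]
print("scene corners",cast(fs,k([(42,415),(205,543),(600,153)]),12).round(1))
E
```

```text
top 310 ((483.8641052246094, -30.831817626953125), (330.9928894042969, 108.02074432373047), 79.75241088867188) [[401.29998779296875, -184.10000610351562], [507.6000061035156, -203.3000030517578], [566.5, 122.4000015258789], [460.20001220703125, 141.60000610351562]]
scene 262 ((481.1498718261719, -38.7403564453125), (350.2356872558594, 114.52577209472656), 80.17094421386719) [[394.79998779296875, -201.5], [507.70001220703125, -221.10000610351562], [567.5, 124.0], [454.6000061035156, 143.60000610351562]]
[[ 565.6  121.8   12. ]
 [ 459.8  138.9   12. ]
 [ 404.  -181.1   12. ]
 [ 505.7 -200.6   12. ]]
tray end, z=44 [[ 5.225e+02 -2.000e-01  4.400e+01]
 [ 4.572e+02  1.040e+01  4.400e+01]]
sleeve top mouth z=59-4 [[ 518.9  -42.2   51. ]
 [ 445.   -30.9   51. ]
 [ 495.6 -182.5   51. ]
 [ 422.1 -168.6   51. ]]
drum/spool/dish [[ 667.  168.   20.]
 [ 488.  314.   20.]
 [ 408. -312.   20.]]
scene corners [[ 561.5  121.2   12. ]
 [ 456.8  142.1   12. ]
 [ 399.9 -177.    12. ]]
```

{"method": "step_arm", "body": {"motion": [{"claw":85,"delta_pos":[-23.8,-25.8,0],"turn":0},{"claw":85,"delta_pos":[-23.8,-25.8,0],"turn":0},{"claw":85,"delta_pos":[-23.8,-25.8,0],"turn":0},{"claw":85,"delta_pos":[-23.8,-25.8,0],"turn":0},{"claw":85,"delta_pos":[-23.8,-25.8,0],"turn":0},{"claw":85,"delta_pos":[-23.8,-25.8,0],"turn":0},{"claw":85,"delta_pos":[-23.8,-25.8,0],"turn":0},{"claw":85,"delta_pos":[-23.8,-25.8,0],"turn":0}], "force": 20}}

```text
clock: 0.97
eef_pos: [286.2, 358.7, 212.2]
tcp_rot: [3.141, 0.0, 2.898]
contact_force: [0.2, -0.4, 0.2]
opening: 0.997
grasp_force: 0.0
```

{"method": "step_arm", "body": {"motion": [{"claw":85,"delta_pos":[-23.8,-25.8,0],"turn":0},{"claw":85,"delta_pos":[-23.8,-25.8,0],"turn":0},{"claw":85,"delta_pos":[-23.8,-25.8,0],"turn":0},{"claw":85,"delta_pos":[-23.8,-25.8,0],"turn":0},{"claw":85,"delta_pos":[-23.8,-25.8,0],"turn":0},{"claw":85,"delta_pos":[-23.8,-25.8,0],"turn":0},{"claw":85,"delta_pos":[-23.8,-25.8,0],"turn":0},{"claw":85,"delta_pos":[-23.8,-25.8,0],"turn":0}]}}

```text
clock: 1.63
eef_pos: [421.3, 112.4, 212.4]
tcp_rot: [3.141, 0.001, 2.898]
contact_force: [0.3, -0.0, -0.7]
opening: 0.99
grasp_force: 0.0
```

{"method": "step_arm", "body": {"motion": [{"claw":85,"delta_pos":[-23.8,-25.8,0],"turn":0},{"claw":85,"delta_pos":[-23.8,-25.8,0],"turn":0},{"claw":85,"delta_pos":[-23.8,-25.8,0],"turn":0},{"claw":85,"delta_pos":[-23.8,-25.8,0],"turn":0},{"claw":85,"delta_pos":[0,0,0],"turn":0.12},{"claw":85,"delta_pos":[0,0,0],"turn":0.12},{"claw":85,"delta_pos":[0,0,0],"turn":0.12},{"claw":85,"delta_pos":[0,0,0],"turn":0.12}]}}

```text
clock: 2.3
eef_pos: [488.3, -9.5, 212.0]
tcp_rot: [-3.142, -0.0, 2.411]
contact_force: [-0.1, -0.4, 1.4]
opening: 0.994
grasp_force: 0.0
```

{"method": "step_arm", "body": {"motion": [{"claw":85,"delta_pos":[0,0,0],"turn":0.12},{"claw":85,"delta_pos":[0,0,0],"turn":0.12},{"claw":85,"delta_pos":[0,0,0],"turn":0.12},{"claw":85,"delta_pos":[0,0,0],"turn":0.12},{"claw":85,"delta_pos":[0,0,0],"turn":0.12},{"claw":85,"delta_pos":[0,0,0],"turn":0.12},{"claw":85,"delta_pos":[0,0,0],"turn":0.12},{"claw":85,"delta_pos":[0,0,0],"turn":0.12}]}}

```text
clock: 2.97
eef_pos: [488.2, -9.1, 212.1]
tcp_rot: [3.142, -0.0, 1.452]
contact_force: [1.2, 0.6, -0.1]
opening: 0.994
grasp_force: 0.0
```

```bash
cat >> h.py <<'E'
M=np.array([482.6,-37.7]);A=np.radians(79.75);U=np.array([np.cos(A),np.sin(A)]);X=np.array([U[1],-U[0]])
def rep(bx,by,z,yaw=1.392):
    s=sense();p=s["eef_pos"];y=s["tcp_rot"][2]
    d=M+bx*X+by*U-p[:2]
    print("t",round(s["clock"],2),"p",p.round(1),"rot",s["tcp_rot"].round(4),"q",s["qpos"].round(2),"open",round(s["opening"],3),"gf",s["grasp_force"],"F",np.round(s["contact_force"],1))
    b=p[:2]-M;print("board xy",(b@X).round(1),(b@U).round(1),"| delta tool",(d@[np.cos(y),np.sin(y)]).round(1),(d@[np.sin(y),-np.cos(y)]).round(1),round(p[2]-z,1),"turn",round(-(yaw-y),4))
E
python3 -c "
from h import *
rep(0,28,70)"
```

```text
t 2.97 p [488.2  -9.1 212.1] rot [ 3.1415 -0.      1.4518] q [-0.02  0.14  1.92  0.    1.08  0.1 ] open 0.994 gf 0.0 F [ 1.2  0.6 -0.1]
board xy 0.4 29.1 | delta tool -1.1 -0.5 142.1 turn 0.0598
```

{"method": "step_arm", "body": {"motion": [{"claw":85,"delta_pos":[-1,-0.5,20],"turn":0.06},{"claw":85,"delta_pos":[0,0,30],"turn":0},{"claw":85,"delta_pos":[0,0,30],"turn":0},{"claw":85,"delta_pos":[0,0,30],"turn":0},{"claw":85,"delta_pos":[0,0,30],"turn":0},{"claw":85,"delta_pos":[0,0,20],"turn":0},{"claw":85,"delta_pos":[0,0,12],"turn":0},{"claw":85,"delta_pos":[0,0,6],"turn":0}]}}

```text
clock: 3.63
eef_pos: [486.4, -10.0, 32.3]
tcp_rot: [-3.139, 0.0, 1.398]
contact_force: [-0.6, 0.6, 0.5]
opening: 0.996
grasp_force: 0.0
```

```bash
python3 -c "
from h import *
rep(0,28,33)
a=grab_frame('scene')['img'][150:300,220:400,::-1]
cv2.imwrite('pics/s1.png',cv2.resize(a,None,fx=4,fy=4,interpolation=cv2.INTER_CUBIC))"
```

```text
t 3.63 p [486.4 -10.   32.3] rot [-3.1389e+00  4.0000e-04  1.3978e+00] q [-0.02  0.4   2.06 -0.    0.68  0.15] open 0.996 gf 0.0 F [-0.6  0.6  0.5]
board xy -1.1 27.9 | delta tool 0.1 1.1 -0.7 turn 0.0058
```

View pics/s1.png

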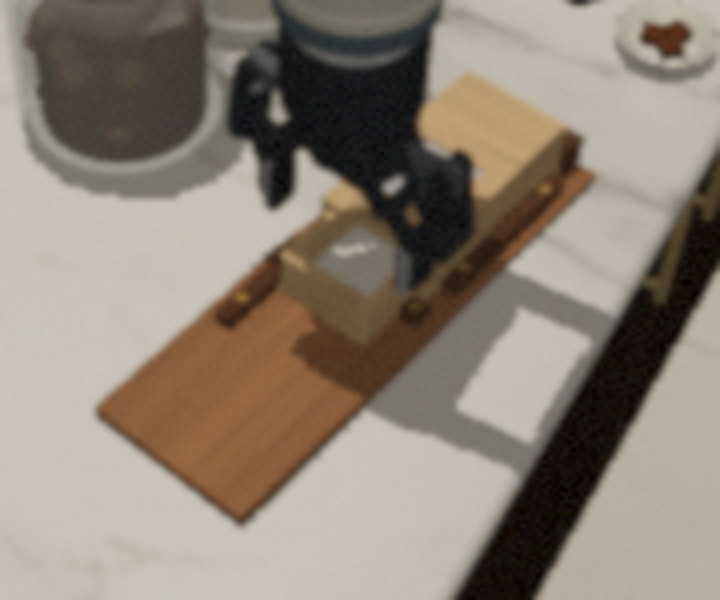

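{"method": "step_arm", "body": {"motion": [{"claw":72,"delta_pos":[0,1,0],"turn":0.005},{"claw":66,"delta_pos":[0,0,0],"turn":0},{"claw":62,"delta_pos":[0,0,0],"turn":0},{"claw":58,"delta_pos":[0,0,0],"turn":0},{"claw":56,"delta_pos":[0,0,0],"turn":0},{"claw":56,"delta_pos":[0,0,0],"turn":0}], "force": 20}}

```text
clock: 4.18
eef_pos: [488.9, -10.2, 34.6]
tcp_rot: [3.141, -0.0, 1.393]
contact_force: [-0.2, -0.5, -1.2]
opening: 0.658
grasp_force: 0.0
```

```bash
python3 -c "
from h import *
rep(0,28,33);rep(0,28,33)"
```

```text
t 4.18 p [488.9 -10.2  34.6] rot [ 3.1407e+00 -1.0000e-04  1.3928e+00] q [-0.02  0.4   2.06 -0.    0.68  0.15] open 0.658 gf 0.0 F [-0.2 -0.5 -1.2]
board xy 1.3 28.1 | delta tool -0.1 -1.3 1.6 turn 0.0008
t 4.18 p [488.9 -10.2  34.6] rot [ 3.1407e+00 -1.0000e-04  1.3928e+00] q [-0.02  0.4   2.06 -0.    0.68  0.15] open 0.658 gf 0.0 F [-0.2 -0.5 -1.2]
board xy 1.3 28.1 | delta tool -0.1 -1.3 1.6 turn 0.0008
```

```bash
python3 -c "
from h import *
a=grab_frame('scene')['img'][180:270,270:370,::-1]
b=grab_frame('top')['img'][190:265,250:350,::-1]
a=cv2.resize(a,(450,405),interpolation=cv2.INTER_CUBIC);b=cv2.resize(b,(450,338),interpolation=cv2.INTER_CUBIC)
cv2.imwrite('pics/s2.png',cv2.resize(np.vstack([a,b]),None,fx=.8,fy=.8))"
```

```text
(no output)
```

View pics/s2.png

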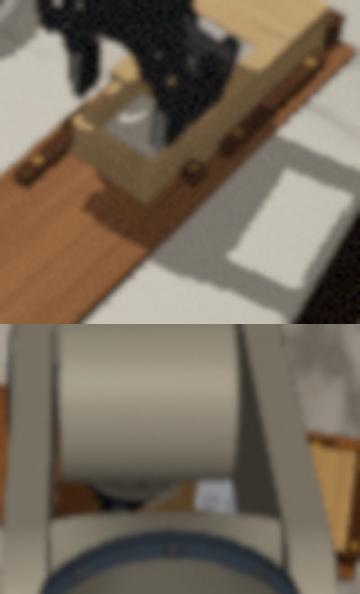

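```bash
python3 -c "
from h import *
f=grab_frame('scene')
for z in (20,26,32,38,44,50,56):
    p=cast(f,[(313.9,219.8)],z)[0][:2]-M;print(z,(p@X).round(1),(p@U).round(1))
f=dict(f)
print('s1 open tip')
for z in (26,32,38,44,50,56):
    p=cast(f,[(220+405/4,150+285/4)],z)[0][:2]-M;print(z,(p@X).round(1),(p@U).round(1))
print([k for k in dir() if 'tip' in k.lower()])
import rig;print([k for k in dir(rig) if k[0]!='_'])
"
```

```text
20 -12.8 4.7
26 -15.7 8.8
32 -18.5 12.9
38 -21.3 17.0
44 -24.1 21.1
50 -27.0 25.2
56 -29.8 29.3
s1 open tip
26 -30.8 1.2
32 -33.5 5.4
38 -36.2 9.6
44 -38.9 13.7
50 -41.6 17.9
56 -44.3 22.1
['tcp_to_tips']
['MotionError', 'grab_frame', 'sense', 'sign_off', 'tcp_to_tips']
```

{"method": "step_arm", "body": {"motion": [{"claw":80,"delta_pos":[0,-1,-3],"turn":0},{"claw":80,"delta_pos":[0,0,0],"turn":0},{"claw":80,"delta_pos":[0,0,0],"turn":0},{"claw":80,"delta_pos":[0,0,5],"turn":0},{"claw":80,"delta_pos":[0,0,5],"turn":0},{"claw":80,"delta_pos":[0,0,4],"turn":0},{"claw":80,"delta_pos":[0,0,0],"turn":0}]}}

```text
clock: 4.92
eef_pos: [486.8, -10.0, 21.9]
tcp_rot: [-3.14, 0.0, 1.393]
contact_force: [-0.4, 0.6, 0.3]
opening: 0.937
grasp_force: 0.0
```

{"method": "step_arm", "body": {"motion": [{"claw":70,"delta_pos":[0,0,0],"turn":0},{"claw":64,"delta_pos":[0,0,0],"turn":0},{"claw":61,"delta_pos":[0,0,0],"turn":0},{"claw":58,"delta_pos":[0,0,0],"turn":0},{"claw":58,"delta_pos":[0,0,0],"turn":0},{"claw":58,"delta_pos":[0,0,0],"turn":0}]}}

```text
clock: 5.42
eef_pos: [487.7, -10.1, 23.2]
tcp_rot: [3.141, -0.0, 1.393]
contact_force: [0.0, -0.9, -0.1]
opening: 0.681
grasp_force: 0.0
```

```bash
python3 -c "
from h import *
rep(0,28,23)
a=grab_frame('scene')['img'][180:270,270:370,::-1]
cv2.imwrite('pics/s3.png',cv2.resize(a,(500,450),interpolation=cv2.INTER_CUBIC))"
```

```text
t 5.42 p [487.7 -10.1  23.2] rot [ 3.1413 -0.      1.3928] q [-0.02  0.42  2.06 -0.    0.66  0.15] open 0.681 gf 0.0 F [ 0.  -0.9 -0.1]
board xy 0.1 28.1 | delta tool -0.1 -0.1 0.2 turn 0.0008
```

View pics/s3.png

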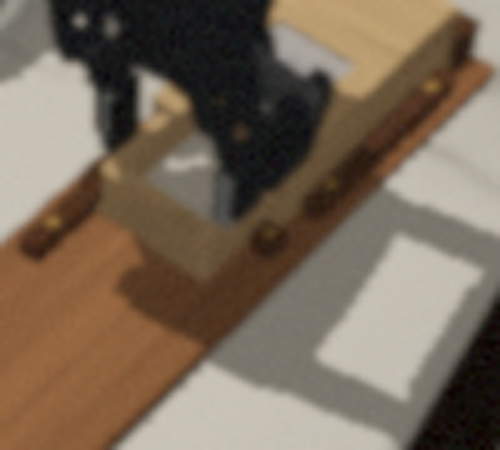

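{"method": "step_arm", "body": {"motion": [{"claw":80,"delta_pos":[0,0,-3],"turn":0},{"claw":80,"delta_pos":[0,0,0],"turn":0},{"claw":80,"delta_pos":[0,0,0],"turn":0},{"claw":80,"delta_pos":[0,0,5],"turn":0},{"claw":80,"delta_pos":[0,0,5],"turn":0},{"claw":80,"delta_pos":[0,0,5],"turn":0},{"claw":80,"delta_pos":[0,0,2],"turn":0}]}}

```text
clock: 6.05
eef_pos: [487.0, -10.0, 8.0]
tcp_rot: [-3.14, 0.0, 1.393]
contact_force: [0.6, 0.1, -0.3]
opening: 0.937
grasp_force: 0.0
```

{"method": "step_arm", "body": {"motion": [{"claw":70,"delta_pos":[0,0,0],"turn":0},{"claw":64,"delta_pos":[0,0,0],"turn":0},{"claw":61,"delta_pos":[0,0,0],"turn":0},{"claw":58,"delta_pos":[0,0,0],"turn":0},{"claw":58,"delta_pos":[0,0,0],"turn":0},{"claw":58,"delta_pos":[0,0,0],"turn":0}]}}

```text
clock: 6.55
eef_pos: [487.5, -10.1, 9.1]
tcp_rot: [-3.142, 0.0, 1.393]
contact_force: [-0.1, -0.5, -1.9]
opening: 0.716
grasp_force: 22.1
```

```bash
python3 -c "
from h import *
rep(0,28,9)"
```

```text
t 6.55 p [487.5 -10.1   9.1] rot [-3.1415  0.      1.3927] q [-0.02  0.45  2.07 -0.    0.63  0.15] open 0.716 gf 22.08026363980025 F [-0.1 -0.5 -1.9]
board xy -0.1 28.1 | delta tool -0.1 0.1 0.1 turn 0.0007
```

{"method": "step_arm", "body": {"motion": [{"claw":56,"delta_pos":[5,0,0],"turn":0},{"claw":56,"delta_pos":[12,0,0],"turn":0},{"claw":56,"delta_pos":[18,0,0],"turn":0},{"claw":56,"delta_pos":[20,0,0],"turn":0},{"claw":56,"delta_pos":[20,0,0],"turn":0},{"claw":56,"delta_pos":[20,0,0],"turn":0},{"claw":56,"delta_pos":[16,0,0],"turn":0},{"claw":56,"delta_pos":[10,0,0],"turn":0}], "force": 25}}

```text
clock: 7.22
eef_pos: [509.4, 111.3, 9.2]
tcp_rot: [3.141, -0.0, 1.394]
contact_force: [-0.2, -2.4, -0.4]
opening: 0.716
grasp_force: 28.7
```

{"method": "step_arm", "body": {"motion": [{"claw":56,"delta_pos":[0,0,0],"turn":0},{"claw":56,"delta_pos":[0,0,0],"turn":0}]}}

```text
clock: 7.38
eef_pos: [509.3, 109.9, 9.2]
tcp_rot: [3.141, -0.001, 1.394]
contact_force: [0.1, 2.1, 0.1]
opening: 0.714
grasp_force: 28.8
```

```bash
python3 -c "
from h import *
rep(0,149,9)
f=grab_frame('scene');a=f['img'][170:290,235:375,::-1]
cv2.imwrite('pics/s4.png',cv2.resize(a,None,fx=4.5,fy=4.5,interpolation=cv2.INTER_CUBIC))"
```

```text
t 7.38 p [509.3 109.9   9.2] rot [ 3.141e+00 -5.000e-04  1.394e+00] q [0.21 0.48 2.   0.   0.66 0.39] open 0.714 gf 28.83058545878157 F [0.1 2.1 0.1]
board xy 0.1 150.0 | delta tool -1.0 -0.1 0.2 turn 0.002
```

View pics/s4.png

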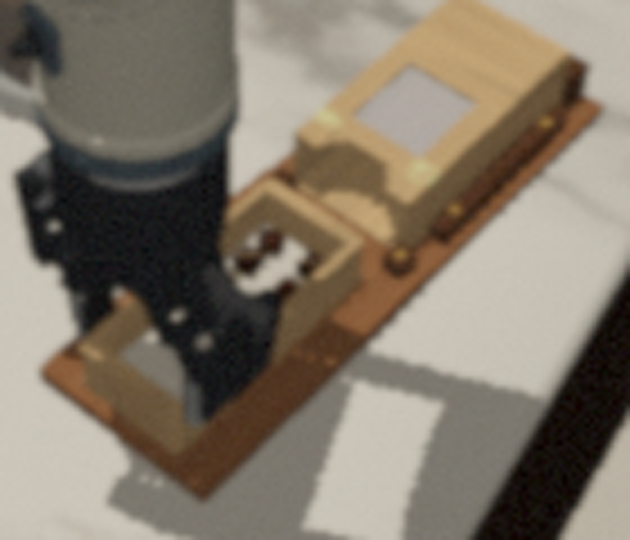

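{"method": "step_arm", "body": {"motion": [{"claw":80,"delta_pos":[0,0,0],"turn":-0.002},{"claw":80,"delta_pos":[0,0,0],"turn":0},{"claw":80,"delta_pos":[0,0,0],"turn":0},{"claw":80,"delta_pos":[-14,0,0],"turn":0},{"claw":80,"delta_pos":[-18,0,0],"turn":0},{"claw":80,"delta_pos":[-15,0,0],"turn":0},{"claw":80,"delta_pos":[-7,0,0],"turn":0},{"claw":80,"delta_pos":[0,0,0],"turn":0}]}}

```text
clock: 8.1
eef_pos: [499.1, 54.4, 9.0]
tcp_rot: [-3.141, 0.0, 1.393]
contact_force: [-0.0, 0.4, -1.1]
opening: 0.94
grasp_force: 0.0
```

{"method": "step_arm", "body": {"motion": [{"claw":70,"delta_pos":[0,0,0],"turn":0},{"claw":64,"delta_pos":[0,0,0],"turn":0},{"claw":61,"delta_pos":[0,0,0],"turn":0},{"claw":57,"delta_pos":[0,0,0],"turn":0},{"claw":56,"delta_pos":[0,0,0],"turn":0},{"claw":56,"delta_pos":[0,0,0],"turn":0},{"claw":56,"delta_pos":[0,0,0],"turn":0}], "force": 40}}

```text
clock: 8.68
eef_pos: [499.9, 56.3, 9.5]
tcp_rot: [3.141, 0.0, 1.395]
contact_force: [-1.0, -1.9, 6.8]
opening: 0.713
grasp_force: 41.8
```

```bash
python3 -c "
from h import *
rep(0,95,9)"
```

```text
t 8.68 p [499.9  56.3   9.5] rot [3.1412e+00 1.0000e-04 1.3954e+00] q [ 0.11  0.46  2.04 -0.    0.64  0.29] open 0.713 gf 41.79285407066345 F [-1.  -1.9  6.8]
board xy 0.3 95.6 | delta tool -0.6 -0.3 0.5 turn 0.0034
```

{"method": "step_arm", "body": {"motion": [{"claw":56,"delta_pos":[0,0,-4],"turn":0},{"claw":56,"delta_pos":[0,0,-9],"turn":0},{"claw":56,"delta_pos":[0,0,-9],"turn":0},{"claw":56,"delta_pos":[0,0,-5],"turn":0},{"claw":56,"delta_pos":[0,0,-3],"turn":0},{"claw":56,"delta_pos":[0,0,0],"turn":0}]}}

```text
clock: 9.18
eef_pos: [500.2, 56.0, 40.1]
tcp_rot: [3.14, -0.0, 1.395]
contact_force: [0.7, 0.2, -3.3]
opening: 0.713
grasp_force: 45.0
```

```bash
python3 -c "
from h import *
rep(0,95,39)
f=grab_frame('scene');a=f['img'][170:290,235:375,::-1]
cv2.imwrite('pics/s5.png',cv2.resize(a,None,fx=4.5,fy=4.5,interpolation=cv2.INTER_CUBIC))"
```

```text
t 9.18 p [500.2  56.   40.1] rot [ 3.1400e+00 -5.0000e-04  1.3949e+00] q [0.11 0.41 2.02 0.   0.71 0.28] open 0.713 gf 44.997655749320984 F [ 0.7  0.2 -3.3]
board xy 0.7 95.4 | delta tool -0.4 -0.7 1.1 turn 0.0029
```

View pics/s5.png

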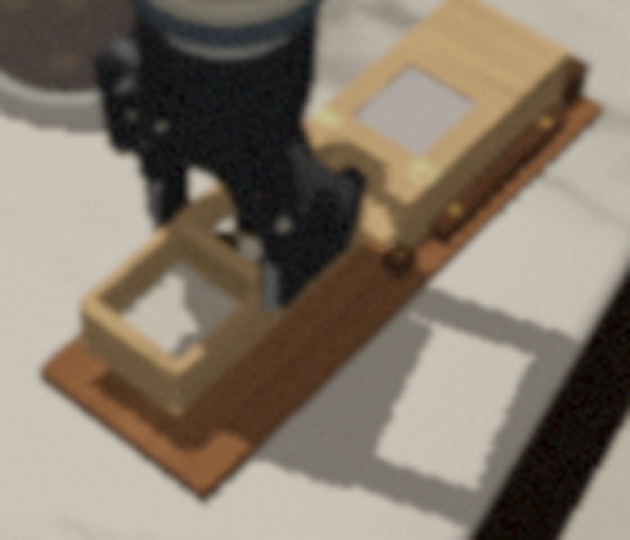

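{"method": "step_arm", "body": {"motion": [{"claw":56,"delta_pos":[0,0,0],"turn":-0.06},{"claw":56,"delta_pos":[0,0,0],"turn":-0.1},{"claw":56,"delta_pos":[0,0,0],"turn":-0.12},{"claw":56,"delta_pos":[0,0,0],"turn":-0.12},{"claw":56,"delta_pos":[0,0,0],"turn":-0.12},{"claw":56,"delta_pos":[0,0,0],"turn":-0.12},{"claw":56,"delta_pos":[0,0,0],"turn":-0.12},{"claw":56,"delta_pos":[0,0,0],"turn":-0.12}]}}

```text
clock: 9.9
eef_pos: [499.2, 55.8, 38.7]
tcp_rot: [-3.141, -0.0, 2.281]
contact_force: [0.1, -0.1, -2.2]
opening: 0.707
grasp_force: 45.0
```

{"method": "step_arm", "body": {"motion": [{"claw":56,"delta_pos":[0,0,0],"turn":-0.12},{"claw":56,"delta_pos":[0,0,0],"turn":-0.12},{"claw":56,"delta_pos":[0,0,0],"turn":-0.12},{"claw":56,"delta_pos":[0,0,0],"turn":-0.12},{"claw":56,"delta_pos":[0,0,0],"turn":-0.12},{"claw":56,"delta_pos":[0,0,0],"turn":-0.12},{"claw":56,"delta_pos":[0,0,0],"turn":-0.12},{"claw":56,"delta_pos":[0,0,0],"turn":-0.12}]}}

```text
clock: 10.57
eef_pos: [499.2, 55.8, 38.7]
tcp_rot: [-3.142, -0.001, -3.043]
contact_force: [-0.9, 0.3, -2.4]
opening: 0.708
grasp_force: 45.0
```

{"method": "step_arm", "body": {"motion": [{"claw":56,"delta_pos":[0,0,0],"turn":-0.12},{"claw":56,"delta_pos":[0,0,0],"turn":-0.12},{"claw":56,"delta_pos":[0,0,0],"turn":-0.12},{"claw":56,"delta_pos":[0,0,0],"turn":-0.12},{"claw":56,"delta_pos":[0,0,0],"turn":-0.12},{"claw":56,"delta_pos":[0,0,0],"turn":-0.12},{"claw":56,"delta_pos":[0,0,0],"turn":-0.12},{"claw":56,"delta_pos":[0,0,0],"turn":-0.12}]}}

```text
clock: 11.23
eef_pos: [499.2, 55.8, 38.7]
tcp_rot: [3.141, -0.0, -2.083]
contact_force: [-1.9, -0.9, -2.1]
opening: 0.712
grasp_force: 45.0
```

{"method": "step_arm", "body": {"motion": [{"claw":56,"delta_pos":[0,0,0],"turn":-0.12},{"claw":56,"delta_pos":[0,0,0],"turn":-0.1},{"claw":56,"delta_pos":[0,0,0],"turn":-0.04},{"claw":56,"delta_pos":[0,0,0],"turn":0},{"claw":56,"delta_pos":[0,0,0],"turn":0}]}}

```text
clock: 11.65
eef_pos: [499.3, 55.8, 38.8]
tcp_rot: [3.141, -0.0, -1.83]
contact_force: [-0.4, 0.7, -3.0]
opening: 0.711
grasp_force: 45.0
```

```bash
python3 -c "
from h import *
rep(0,95,39,1.392-np.pi)
f=grab_frame('scene');a=f['img'][170:290,235:375,::-1]
cv2.imwrite('pics/s6.png',cv2.resize(a,None,fx=4.5,fy=4.5,interpolation=cv2.INTER_CUBIC))"
```

```text
t 11.65 p [499.3  55.8  38.8] rot [ 3.1410e+00 -2.0000e-04 -1.8301e+00] q [ 0.11  0.41  2.03 -0.    0.71 -2.77] open 0.711 gf 44.953343868255615 F [-0.4  0.7 -3. ]
board xy -0.2 95.0 | delta tool -0.0 -0.2 -0.2 turn -0.0806
```

{"method": "step_arm", "body": {"motion": [{"claw":56,"delta_pos":[0,0,0],"turn":-0.08},{"claw":56,"delta_pos":[0,0,0],"turn":0},{"claw":56,"delta_pos":[0,0,5],"turn":0},{"claw":56,"delta_pos":[0,0,8],"turn":0},{"claw":56,"delta_pos":[0,0,5],"turn":0},{"claw":56,"delta_pos":[0,0,0],"turn":0},{"claw":56,"delta_pos":[0,0,0],"turn":0}]}}

```text
clock: 12.28
eef_pos: [499.0, 55.8, 20.4]
tcp_rot: [3.14, -0.0, -1.749]
contact_force: [-0.5, -0.0, -3.6]
opening: 0.712
grasp_force: 44.9
```

```bash
python3 -c "
from h import *
rep(0,95,9,1.392-np.pi)
f=grab_frame('scene');a=f['img'][170:290,235:375,::-1]
cv2.imwrite('pics/s6.png',cv2.resize(a,None,fx=4.5,fy=4.5,interpolation=cv2.INTER_CUBIC))"
```

```text
t 12.28 p [499.   55.8  20.4] rot [ 3.1402e+00 -4.0000e-04 -1.7492e+00] q [ 0.11  0.44  2.03 -0.    0.67 -2.85] open 0.712 gf 44.902907609939575 F [-0.5 -0.  -3.6]
board xy -0.5 94.9 | delta tool -0.1 -0.5 11.4 turn 0.0004
```

View pics/s6.png

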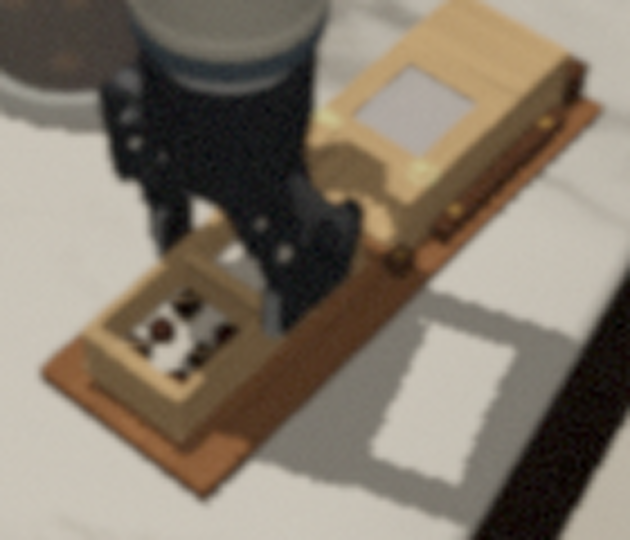

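{"method": "step_arm", "body": {"motion": [{"claw":56,"delta_pos":[0,0,4],"turn":0},{"claw":56,"delta_pos":[0,0,3],"turn":0},{"claw":56,"delta_pos":[0,0,1.5],"turn":0},{"claw":56,"delta_pos":[0,0,0],"turn":0},{"claw":56,"delta_pos":[0,0,0],"turn":0}]}}

```text
clock: 12.75
eef_pos: [499.5, 55.9, 12.5]
tcp_rot: [3.141, -0.0, -1.748]
contact_force: [0.6, 0.4, -2.8]
opening: 0.713
grasp_force: 45.0
```

{"method": "step_arm", "body": {"motion": [{"claw":56,"delta_pos":[0,0,1],"turn":0},{"claw":56,"delta_pos":[0,0,0.7],"turn":0},{"claw":56,"delta_pos":[0,0,0],"turn":0}]}}

```text
clock: 13.0
eef_pos: [499.6, 55.9, 10.8]
tcp_rot: [3.142, -0.0, -1.748]
contact_force: [0.1, 1.0, -2.3]
opening: 0.709
grasp_force: 45.0
```

```bash
python3 -c "
from h import *
rep(0,95,9,1.392-np.pi)"
```

```text
t 13.0 p [499.6  55.9  10.8] rot [ 3.1415 -0.     -1.7484] q [ 0.11  0.46  2.04 -0.    0.64 -2.86] open 0.709 gf 44.96979296207428 F [ 0.1  1.  -2.3]
board xy 0.0 95.1 | delta tool 0.1 0.0 1.8 turn 0.0012
```

{"method": "step_arm", "body": {"motion": [{"claw":56,"delta_pos":[0,0,0.7],"turn":0},{"claw":56,"delta_pos":[0,0,0.5],"turn":0},{"claw":56,"delta_pos":[0,0,0],"turn":0},{"claw":56,"delta_pos":[0,0,0],"turn":0}]}}

```text
clock: 13.33
eef_pos: [499.6, 55.9, 9.7]
tcp_rot: [3.142, -0.0, -1.748]
contact_force: [-1.2, -0.2, -2.0]
opening: 0.713
grasp_force: 45.0
```

{"method": "step_arm", "body": {"motion": [{"claw":56,"delta_pos":[0,0,0.5],"turn":0},{"claw":56,"delta_pos":[0,0,0],"turn":0},{"claw":56,"delta_pos":[0,0,0],"turn":0}]}}

```text
clock: 13.58
eef_pos: [499.6, 55.9, 9.6]
tcp_rot: [-3.142, -0.0, -1.748]
contact_force: [-2.1, -1.1, 5.5]
opening: 0.709
grasp_force: 45.8
```

```bash
python3 -c "
from h import *
rep(0,95,9,1.392-np.pi)"
```

```text
t 13.58 p [499.6  55.9   9.6] rot [-3.1415 -0.     -1.7484] q [ 0.11  0.46  2.04 -0.    0.64 -2.86] open 0.709 gf 45.799949169158936 F [-2.1 -1.1  5.5]
board xy 0.1 95.1 | delta tool 0.1 0.1 0.6 turn 0.0012
```

{"method": "step_arm", "body": {"motion": [{"claw":56,"delta_pos":[3,0,-0.4],"turn":0},{"claw":56,"delta_pos":[5,0,0],"turn":0},{"claw":56,"delta_pos":[5,0,0],"turn":0},{"claw":56,"delta_pos":[4,0,0],"turn":0},{"claw":56,"delta_pos":[3,0,0],"turn":0},{"claw":56,"delta_pos":[3,0,0],"turn":0},{"claw":56,"delta_pos":[2,0,0],"turn":0}], "force": 25}}

```text
clock: 14.17
eef_pos: [495.2, 30.8, 9.6]
tcp_rot: [-3.141, 0.0, -1.749]
contact_force: [0.4, 1.3, -1.0]
opening: 0.713
grasp_force: 45.2
```

{"method": "step_arm", "body": {"motion": [{"claw":56,"delta_pos":[2,0,0],"turn":0},{"claw":56,"delta_pos":[2,0,0],"turn":0},{"claw":56,"delta_pos":[2,0,0],"turn":0},{"claw":56,"delta_pos":[1,0,0],"turn":0}]}}

```text
clock: 14.5
eef_pos: [493.9, 24.2, 9.6]
tcp_rot: [-3.142, 0.0, -1.748]
contact_force: [0.8, 1.2, -0.3]
opening: 0.716
grasp_force: 45.3
```

```bash
python3 -c "
from h import *
rep(0,63,9,1.392-np.pi)"
```

```text
t 14.5 p [493.9  24.2   9.6] rot [-3.1416  0.     -1.7484] q [ 0.05  0.45  2.05 -0.    0.63 -2.92] open 0.716 gf 45.252007842063904 F [ 0.8  1.2 -0.3]
board xy 0.1 62.9 | delta tool -0.1 0.1 0.6 turn 0.0012
```

{"method": "step_arm", "body": {"motion": [{"claw":56,"delta_pos":[3,0,0],"turn":0},{"claw":56,"delta_pos":[5,0,0],"turn":0},{"claw":56,"delta_pos":[5,0,0],"turn":0},{"claw":56,"delta_pos":[5,0,0],"turn":0},{"claw":56,"delta_pos":[5,0,0],"turn":0},{"claw":56,"delta_pos":[5,0,0],"turn":0},{"claw":56,"delta_pos":[3,0,0],"turn":0},{"claw":56,"delta_pos":[1,0,0],"turn":0}]}}

```text
clock: 15.17
eef_pos: [488.1, -7.7, 9.6]
tcp_rot: [3.141, -0.0, -1.749]
contact_force: [0.8, 2.3, 1.1]
opening: 0.712
grasp_force: 45.3
```

```bash
python3 -c "
from h import *
rep(0,31,9,1.392-np.pi)"
```

```text
t 15.17 p [488.1  -7.7   9.6] rot [ 3.1415 -0.     -1.749 ] q [-0.02  0.45  2.07  0.    0.63 -2.98] open 0.712 gf 45.32239079475403 F [0.8 2.3 1.1]
board xy 0.1 30.5 | delta tool -0.5 0.1 0.6 turn 0.0006
```

{"method": "step_arm", "body": {"motion": [{"claw":80,"delta_pos":[0,0,0],"turn":0},{"claw":80,"delta_pos":[0,0,0],"turn":0},{"claw":80,"delta_pos":[0,0,0],"turn":0},{"claw":80,"delta_pos":[0,0,-15],"turn":0},{"claw":80,"delta_pos":[0,0,-25],"turn":0},{"claw":80,"delta_pos":[0,0,-25],"turn":0},{"claw":80,"delta_pos":[-10,0,-10],"turn":0},{"claw":80,"delta_pos":[-20,0,0],"turn":0}]}}

```text
clock: 15.83
eef_pos: [495.2, 22.1, 86.9]
tcp_rot: [-3.138, 0.001, -1.75]
contact_force: [0.8, -0.5, 0.2]
opening: 0.934
grasp_force: 0.0
```

{"method": "step_arm", "body": {"motion": [{"claw":40,"delta_pos":[-25,0,0],"turn":0},{"claw":0,"delta_pos":[-25,0,0],"turn":0},{"claw":0,"delta_pos":[-20,0,0],"turn":0},{"claw":0,"delta_pos":[-10,0,0],"turn":0.1},{"claw":0,"delta_pos":[0,0,0],"turn":0.12},{"claw":0,"delta_pos":[0,0,0],"turn":0.12},{"claw":0,"delta_pos":[0,0,0],"turn":0.12},{"claw":0,"delta_pos":[0,0,0],"turn":0.12}]}}

```text
clock: 16.5
eef_pos: [507.4, 101.9, 84.1]
tcp_rot: [3.141, -0.0, -2.334]
contact_force: [0.5, 0.4, -0.0]
opening: 0.006
grasp_force: 0.0
```

{"method": "step_arm", "body": {"motion": [{"claw":0,"delta_pos":[0,0,0],"turn":0.12},{"claw":0,"delta_pos":[0,0,0],"turn":0.12},{"claw":0,"delta_pos":[0,0,0],"turn":0.12},{"claw":0,"delta_pos":[0,0,0],"turn":0.12},{"claw":0,"delta_pos":[0,0,0],"turn":0.12},{"claw":0,"delta_pos":[0,0,0],"turn":0.12},{"claw":0,"delta_pos":[0,0,0],"turn":0.12},{"claw":0,"delta_pos":[0,0,0],"turn":0.12}]}}

```text
clock: 17.17
eef_pos: [507.5, 101.8, 84.1]
tcp_rot: [-3.141, -0.0, 2.989]
contact_force: [-0.3, -0.6, 0.1]
opening: 0.003
grasp_force: 0.0
```

{"method": "step_arm", "body": {"motion": [{"claw":0,"delta_pos":[0,0,0],"turn":0.12},{"claw":0,"delta_pos":[0,0,0],"turn":0.12},{"claw":0,"delta_pos":[0,0,0],"turn":0.12},{"claw":0,"delta_pos":[0,0,0],"turn":0.12},{"claw":0,"delta_pos":[0,0,0],"turn":0.12},{"claw":0,"delta_pos":[0,0,0],"turn":0.12},{"claw":0,"delta_pos":[0,0,0],"turn":0.12},{"claw":0,"delta_pos":[0,0,0],"turn":0.12}]}}

```text
clock: 17.83
eef_pos: [507.4, 101.7, 84.1]
tcp_rot: [-3.141, -0.0, 2.029]
contact_force: [0.2, 0.1, 0.3]
opening: 0.001
grasp_force: 0.0
```

{"method": "step_arm", "body": {"motion": [{"claw":0,"delta_pos":[0,0,0],"turn":0.12},{"claw":0,"delta_pos":[0,0,0],"turn":0.12},{"claw":0,"delta_pos":[0,0,0],"turn":0.12},{"claw":0,"delta_pos":[0,0,0],"turn":0.12},{"claw":0,"delta_pos":[0,0,0],"turn":0.12},{"claw":0,"delta_pos":[0,0,0],"turn":0.04},{"claw":0,"delta_pos":[0,0,0],"turn":0}]}}

```text
clock: 18.42
eef_pos: [507.4, 101.7, 84.1]
tcp_rot: [-3.141, 0.0, 1.393]
contact_force: [-0.5, -0.2, -0.1]
opening: 0.001
grasp_force: 0.0
```

```bash
python3 -c "
from h import *
rep(0,140,34)
a=grab_frame('scene')['img'][150:285,215:375,::-1];b=grab_frame('top')['img'][195:265,220:360,::-1]
a=cv2.resize(a,None,fx=4,fy=4,interpolation=cv2.INTER_CUBIC)
cv2.imwrite('pics/s7.png',a)
cv2.imwrite('pics/t7.png',cv2.resize(b,None,fx=5.5,fy=5.5,interpolation=cv2.INTER_CUBIC))"
```

```text
t 18.42 p [507.4 101.7  84.1] rot [-3.1411e+00  2.0000e-04  1.3933e+00] q [0.19 0.35 1.97 0.   0.82 0.37] open 0.001 gf 0.0 F [-0.5 -0.2 -0.1]
board xy -0.4 141.6 | delta tool -1.6 0.4 50.1 turn 0.0013
```

```bash
cat >> h.py <<'E'
def proj(f,P):
    F,cx,cy,R,t=cam(f);c=R@np.asarray(P,float)+t
    return cx+F*c[0]/c[2],cy+F*c[1]/c[2]
def bw(x,y,z): return np.r_[M+x*X+y*U,z]
E
python3 -c "
from h import *
f=grab_frame('scene');im=f['img'].astype(np.float32)
p=sense()['eef_pos'];print(p)
for off in ((0,11),(0,0),(-12,0)):
  print(off)
  for z in range(140,50,-4):
    u,v=proj(f,bw(-.4+off[0],141+off[1],z));c=cv2.getRectSubPix(im,(1,1),(u,v)).ravel();print(z,(round(u),round(v)),c.astype(int),end=' ')
  print()
"
```

```text
[507.56907004 101.4455973   84.33167349]
(0, 11)
140 (265, 221) [69 68 67] 136 (265, 223) [69 67 66] 132 (265, 224) [68 67 65] 128 (265, 225) [69 70 67] 124 (265, 226) [80 79 76] 120 (265, 228) [86 84 79] 116 (265, 229) [89 87 81] 112 (265, 230) [118 112 103] 108 (265, 232) [144 128 114] 104 (265, 233) [145 115  91] 100 (265, 234) [137  93  61] 96 (265, 235) [136  92  59] 92 (265, 236) [138  93  59] 88 (265, 238) [139  93  58] 84 (266, 239) [135  91  57] 80 (266, 240) [122  82  51] 76 (266, 241) [102  68  43] 72 (266, 242) [88 58 36] 68 (266, 244) [83 54 33] 64 (266, 245) [81 52 32] 60 (266, 246) [81 52 32] 56 (266, 247) [81 54 35] 52 (266, 248) [82 55 34] 
(0, 0)
140 (269, 218) [21 18 19] 136 (269, 219) [21 23 23] 132 (269, 221) [25 26 28] 128 (269, 222) [35 35 36] 124 (269, 223) [54 54 53] 120 (269, 224) [69 69 66] 116 (269, 226) [70 71 68] 112 (269, 227) [73 72 68] 108 (269, 228) [73 73 69] 104 (269, 229) [75 74 71] 100 (269, 231) [76 75 71] 96 (269, 232) [84 79 74] 92 (269, 233) [108  86  72] 88 (269, 234) [129  91  62] 84 (269, 236) [138  93  59] 80 (269, 237) [143  97  63] 76 (269, 238) [144  98  61] 72 (269, 239) [143  97  60] 68 (269, 240) [142  97  61] 64 (269, 241) [138  94  58] 60 (269, 243) [131  89  55] 56 (269, 244) [112  74  48] 52 (270, 245) [91 59 36] 
(-12, 0)
140 (273, 221) [22 19 22] 136 (273, 222) [21 23 24] 132 (273, 224) [15 12 17] 128 (273, 225) [21 20 22] 124 (273, 226) [23 23 23] 120 (273, 228) [24 25 26] 116 (273, 229) [33 30 28] 112 (273, 230) [56 45 34] 108 (273, 231) [90 68 47] 104 (273, 233) [115  84  55] 100 (273, 234) [126  92  60] 96 (274, 235) [128  95  63] 92 (274, 236) [126  94  63] 88 (274, 237) [131  94  62] 84 (274, 239) [138  95  61] 80 (274, 240) [139  94  59] 76 (274, 241) [139  94  58] 72 (274, 242) [140  95  59] 68 (274, 243) [140  95  59] 64 (274, 245) [137  93  57] 60 (274, 246) [119  79  48] 56 (274, 247) [94 61 38] 52 (274, 248) [84 56 36]
```

{"method": "step_arm", "body": {"motion": [{"claw":0,"delta_pos":[0,0.3,15],"turn":0},{"claw":0,"delta_pos":[0,0,20],"turn":0},{"claw":0,"delta_pos":[0,0,15],"turn":0},{"claw":0,"delta_pos":[0,0,10],"turn":0},{"claw":0,"delta_pos":[0,0,6],"turn":0},{"claw":0,"delta_pos":[0,0,4],"turn":0},{"claw":0,"delta_pos":[0,0,0],"turn":0}]}}

```text
clock: 19.15
eef_pos: [507.8, 101.1, 14.1]
tcp_rot: [-3.141, 0.0, 1.395]
contact_force: [-0.2, -0.4, 0.6]
opening: 0.001
grasp_force: 0.0
```

{"method": "step_arm", "body": {"motion": [{"claw":0,"delta_pos":[0,0,2],"turn":0},{"claw":0,"delta_pos":[0,0,2],"turn":0},{"claw":0,"delta_pos":[0,0,2],"turn":0},{"claw":0,"delta_pos":[0,0,0],"turn":0}]}}

```text
clock: 19.48
eef_pos: [508.1, 101.1, 8.6]
tcp_rot: [3.141, -0.0, 1.395]
contact_force: [0.2, -1.2, -0.5]
opening: 0.003
grasp_force: 0.0
```

```bash
python3 -c "
from h import *
rep(0,115,8)
f=grab_frame('scene');im=f['img'].astype(np.float32)
for off in (11,0):
  for z in range(60,8,-4):
    u,v=proj(f,bw(-.4,141+off,z));c=cv2.getRectSubPix(im,(1,1),(u,v)).ravel();print(z,c.astype(int),end=' ')
  print()
print('rim line x=-28 / x=28 at z=44')
for x in(-28,28,-22):
  print(x,[(y,int(cv2.getRectSubPix(im,(1,1),proj(f,bw(x,y,44))).ravel()[2])) for y in range(70,130,3)])
"
```

```text
t 19.48 p [508.1 101.1   8.6] rot [ 3.1414e+00 -1.0000e-04  1.3948e+00] q [ 0.19  0.48  2.   -0.    0.66  0.37] open 0.003 gf 0.0 F [ 0.2 -1.2 -0.5]
board xy 0.4 141.1 | delta tool -26.1 -0.5 0.6 turn 0.0028
60 [66 66 63] 56 [65 64 62] 52 [62 62 60] 48 [67 65 62] 44 [70 66 63] 40 [68 64 59] 36 [68 58 49] 32 [75 55 41] 28 [83 56 36] 24 [83 53 33] 20 [84 55 34] 16 [84 56 33] 12 [87 57 34] 
60 [23 22 23] 56 [22 22 23] 52 [35 34 35] 48 [52 52 50] 44 [68 67 65] 40 [70 70 68] 36 [70 72 68] 32 [72 72 69] 28 [71 72 69] 24 [73 73 69] 20 [81 78 73] 16 [93 84 75] 12 [90 70 54] 
rim line x=-28 / x=28 at z=44
-28 [(70, 52), (73, 47), (76, 46), (79, 45), (82, 45), (85, 40), (88, 37), (91, 43), (94, 49), (97, 51), (100, 49), (103, 37), (106, 35), (109, 32), (112, 32), (115, 32), (118, 33), (121, 33), (124, 32), (127, 36)]
28 [(70, 19), (73, 21), (76, 24), (79, 22), (82, 24), (85, 26), (88, 26), (91, 26), (94, 24), (97, 25), (100, 22), (103, 26), (106, 27), (109, 24), (112, 18), (115, 19), (118, 17), (121, 22), (124, 22), (127, 22)]
-22 [(70, 35), (73, 28), (76, 17), (79, 15), (82, 27), (85, 28), (88, 33), (91, 46), (94, 54), (97, 47), (100, 39), (103, 30), (106, 25), (109, 25), (112, 21), (115, 20), (118, 22), (121, 23), (124, 28), (127, 30)]
```

{"method": "step_arm", "body": {"motion": [{"claw":0,"delta_pos":[-8,-0.3,1.5],"turn":0.003},{"claw":0,"delta_pos":[-8,0,1.5],"turn":0},{"claw":0,"delta_pos":[-4,0,0],"turn":0},{"claw":0,"delta_pos":[-3,0,0],"turn":0},{"claw":0,"delta_pos":[-3,0,0],"turn":0},{"claw":0,"delta_pos":[-3,0,0],"turn":0},{"claw":0,"delta_pos":[-3,0,0],"turn":0},{"claw":0,"delta_pos":[-3,0,0],"turn":0}]}}

```text
clock: 20.2
eef_pos: [501.7, 66.6, 5.7]
tcp_rot: [3.141, -0.0, 1.392]
contact_force: [0.5, 1.6, -0.7]
opening: 0.001
grasp_force: 0.9
```

{"method": "step_arm", "body": {"motion": [{"claw":0,"delta_pos":[-4,0,0],"turn":0},{"claw":0,"delta_pos":[-4,0,0],"turn":0},{"claw":0,"delta_pos":[-4,0,0],"turn":0},{"claw":0,"delta_pos":[-4,0,0],"turn":0},{"claw":0,"delta_pos":[-4,0,0],"turn":0},{"claw":0,"delta_pos":[-4,0,0],"turn":0}]}}

```text
clock: 20.7
eef_pos: [497.2, 42.7, 5.6]
tcp_rot: [3.141, -0.0, 1.392]
contact_force: [0.6, 2.3, 0.7]
opening: -0.004
grasp_force: 1.2
```

```bash
python3 -c "
from h import *
rep(0,20,5)
f=grab_frame('scene');im=f['img'].astype(np.float32)
for x in(-28,-22,0,22,28):
  print(x,[(y,int(cv2.getRectSubPix(im,(1,1),proj(f,bw(x,y,44))).ravel()[2])) for y in range(40,110,3)])
"
```

```text
t 20.7 p [497.2  42.7   5.6] rot [ 3.1415e+00 -1.0000e-04  1.3918e+00] q [0.08 0.47 2.05 0.   0.63 0.26] open -0.004 gf 1.2132475711405277 F [0.6 2.3 0.7]
board xy 0.1 81.8 | delta tool -61.8 -0.1 0.6 turn -0.0002
-28 [(40, 29), (43, 28), (46, 28), (49, 29), (52, 29), (55, 39), (58, 48), (61, 53), (64, 58), (67, 60), (70, 59), (73, 60), (76, 56), (79, 55), (82, 56), (85, 55), (88, 43), (91, 35), (94, 34), (97, 34), (100, 39), (103, 36), (106, 37), (109, 34)]
-22 [(40, 27), (43, 29), (46, 24), (49, 21), (52, 25), (55, 26), (58, 24), (61, 25), (64, 30), (67, 41), (70, 44), (73, 55), (76, 55), (79, 55), (82, 55), (85, 52), (88, 42), (91, 35), (94, 33), (97, 32), (100, 37), (103, 37), (106, 35), (109, 35)]
0 [(40, 31), (43, 19), (46, 14), (49, 15), (52, 20), (55, 22), (58, 18), (61, 26), (64, 23), (67, 21), (70, 23), (73, 20), (76, 24), (79, 45), (82, 70), (85, 73), (88, 62), (91, 58), (94, 69), (97, 58), (100, 43), (103, 36), (106, 38), (109, 50)]
22 [(40, 21), (43, 21), (46, 18), (49, 21), (52, 23), (55, 26), (58, 23), (61, 21), (64, 21), (67, 21), (70, 22), (73, 23), (76, 21), (79, 27), (82, 25), (85, 13), (88, 19), (91, 16), (94, 14), (97, 13), (100, 22), (103, 32), (106, 48), (109, 57)]
28 [(40, 25), (43, 24), (46, 21), (49, 23), (52, 6), (55, 21), (58, 23), (61, 22), (64, 20), (67, 22), (70, 22), (73, 30), (76, 36), (79, 38), (82, 32), (85, 29), (88, 28), (91, 21), (94, 23), (97, 28), (100, 33), (103, 41), (106, 52), (109, 57)]
```

```bash
python3 -c "
from h import *
f=grab_frame('scene');im=f['img'].astype(np.float32)
for x in(-28,-20):
  print(x,[(y,*cv2.getRectSubPix(im,(1,1),proj(f,bw(x,y,44))).ravel().astype(int)) for y in range(52,118,3)])
"
```

```text
-28 [(52, np.int64(49), np.int64(41), np.int64(31)), (55, np.int64(67), np.int64(56), np.int64(41)), (58, np.int64(80), np.int64(64), np.int64(46)), (61, np.int64(92), np.int64(74), np.int64(51)), (64, np.int64(106), np.int64(86), np.int64(60)), (67, np.int64(110), np.int64(88), np.int64(61)), (70, np.int64(105), np.int64(84), np.int64(59)), (73, np.int64(103), np.int64(83), np.int64(56)), (76, np.int64(102), np.int64(81), np.int64(56)), (79, np.int64(100), np.int64(80), np.int64(56)), (82, np.int64(100), np.int64(82), np.int64(55)), (85, np.int64(101), np.int64(80), np.int64(55)), (88, np.int64(95), np.int64(72), np.int64(48)), (91, np.int64(86), np.int64(57), np.int64(35)), (94, np.int64(85), np.int64(56), np.int64(34)), (97, np.int64(86), np.int64(55), np.int64(34)), (100, np.int64(86), np.int64(57), np.int64(33)), (103, np.int64(87), np.int64(57), np.int64(35)), (106, np.int64(88), np.int64(58), np.int64(36)), (109, np.int64(87), np.int64(58), np.int64(37)), (112, np.int64(87), np.int64(57), np.int64(36)), (115, np.int64(85), np.int64(54), np.int64(32))]
-20 [(52, np.int64(23), n
[... 341 characters left out ...]
64(63), np.int64(45)), (76, np.int64(83), np.int64(68), np.int64(47)), (79, np.int64(83), np.int64(67), np.int64(47)), (82, np.int64(83), np.int64(68), np.int64(48)), (85, np.int64(83), np.int64(66), np.int64(48)), (88, np.int64(74), np.int64(54), np.int64(38)), (91, np.int64(72), np.int64(49), np.int64(33)), (94, np.int64(77), np.int64(53), np.int64(36)), (97, np.int64(87), np.int64(61), np.int64(42)), (100, np.int64(87), np.int64(60), np.int64(40)), (103, np.int64(87), np.int64(57), np.int64(36)), (106, np.int64(86), np.int64(56), np.int64(34)), (109, np.int64(88), np.int64(59), np.int64(34)), (112, np.int64(89), np.int64(60), np.int64(37)), (115, np.int64(87), np.int64(57), np.int64(33))]
```

{"method": "step_arm", "body": {"motion": [{"claw":0,"delta_pos":[-4,0,0],"turn":0},{"claw":0,"delta_pos":[-5,0,0],"turn":0},{"claw":0,"delta_pos":[-5,0,0],"turn":0},{"claw":0,"delta_pos":[-5,0,0],"turn":0},{"claw":0,"delta_pos":[-5,0,0],"turn":0},{"claw":0,"delta_pos":[-5,0,0],"turn":0},{"claw":0,"delta_pos":[-5,0,0],"turn":0},{"claw":0,"delta_pos":[-4,0,0],"turn":0}]}}

```text
clock: 21.47
eef_pos: [490.3, 5.1, 5.6]
tcp_rot: [-3.141, 0.0, 1.392]
contact_force: [0.2, 1.8, 0.4]
opening: 0.001
grasp_force: 0.9
```

{"method": "step_arm", "body": {"motion": [{"claw":0,"delta_pos":[-4,0,0],"turn":0},{"claw":0,"delta_pos":[-4,0,0],"turn":0},{"claw":0,"delta_pos":[-4,0,0],"turn":0},{"claw":0,"delta_pos":[-4,0,0],"turn":0},{"claw":0,"delta_pos":[-3,0,0],"turn":0},{"claw":0,"delta_pos":[-2,0,0],"turn":0},{"claw":0,"delta_pos":[-1,0,0],"turn":0}]}}

```text
clock: 22.05
eef_pos: [486.5, -16.2, 5.6]
tcp_rot: [-3.142, 0.0, 1.392]
contact_force: [-0.0, 0.7, 0.2]
opening: 0.002
grasp_force: 0.8
```

```bash
python3 -c "
from h import *
rep(0,15,5)
f=grab_frame('scene');im=f['img'].astype(np.float32)
for x in(-28,-23):
  print(x,[(y,*map(int,cv2.getRectSubPix(im,(1,1),proj(f,bw(x,y,12))).ravel())) for y in range(-14,24,2)])
"
```

```text
t 22.05 p [486.5 -16.2   5.6] rot [-3.1415  0.      1.3916] q [-0.04  0.45  2.07 -0.    0.62  0.14] open 0.002 gf 0.7955443114042282 F [-0.   0.7  0.2]
board xy 0.0 21.8 | delta tool -6.8 -0.0 0.6 turn -0.0004
-28 [(-14, 101, 80, 56), (-12, 100, 80, 55), (-10, 101, 81, 55), (-8, 99, 79, 53), (-6, 96, 76, 51), (-4, 95, 76, 52), (-2, 96, 76, 53), (0, 96, 75, 52), (2, 96, 77, 52), (4, 98, 78, 52), (6, 96, 75, 50), (8, 95, 72, 48), (10, 88, 63, 41), (12, 84, 57, 36), (14, 82, 55, 34), (16, 82, 54, 33), (18, 80, 53, 32), (20, 80, 52, 31), (22, 81, 51, 32)]
-23 [(-14, 101, 82, 57), (-12, 102, 82, 57), (-10, 104, 83, 58), (-8, 107, 85, 60), (-6, 107, 85, 60), (-4, 105, 85, 59), (-2, 106, 87, 60), (0, 104, 85, 59), (2, 103, 83, 58), (4, 102, 81, 56), (6, 99, 78, 54), (8, 94, 72, 48), (10, 88, 63, 41), (12, 83, 55, 35), (14, 80, 52, 32), (16, 80, 54, 34), (18, 80, 52, 33), (20, 79, 51, 30), (22, 80, 52, 31)]
```

{"method": "step_arm", "body": {"motion": [{"claw":0,"delta_pos":[-2,0,0],"turn":0},{"claw":0,"delta_pos":[-2,0,0],"turn":0},{"claw":0,"delta_pos":[-2,0,0],"turn":0},{"claw":0,"delta_pos":[-1,0,0],"turn":0},{"claw":0,"delta_pos":[-1,0,0],"turn":0},{"claw":0,"delta_pos":[-0.5,0,0],"turn":0},{"claw":0,"delta_pos":[0,0,0],"turn":0}]}}

```text
clock: 22.68
eef_pos: [485.0, -24.5, 5.6]
tcp_rot: [-3.142, 0.0, 1.392]
contact_force: [-0.4, -0.6, -0.6]
opening: 0.0
grasp_force: 0.1
```

{"method": "step_arm", "body": {"motion": [{"claw":0,"delta_pos":[-0.5,0,0],"turn":0},{"claw":0,"delta_pos":[-0.5,0,0],"turn":0},{"claw":0,"delta_pos":[0,0,0],"turn":0}]}}

```text
clock: 22.93
eef_pos: [484.9, -25.3, 5.6]
tcp_rot: [-3.142, 0.0, 1.392]
contact_force: [-0.1, 1.0, -0.0]
opening: 0.002
grasp_force: 0.5
```

```bash
python3 -c "
from h import *
rep(0,10.3,5)
f=grab_frame('scene');im=f['img'].astype(np.float32)
for x in(-28,-23):
  print(x,[(y,*map(int,cv2.getRectSubPix(im,(1,1),proj(f,bw(x,y,12))).ravel())) for y in range(-14,10,2)])
"
```

```text
t 22.93 p [484.9 -25.3   5.6] rot [-3.1416  0.      1.3918] q [-0.06  0.45  2.07 -0.    0.61  0.12] open 0.002 gf 0.5464732088148594 F [-0.1  1.  -0. ]
board xy 0.0 12.6 | delta tool -2.3 -0.0 0.6 turn -0.0002
-28 [(-14, 103, 83, 58), (-12, 102, 82, 56), (-10, 101, 81, 55), (-8, 100, 81, 55), (-6, 99, 79, 55), (-4, 97, 78, 53), (-2, 93, 72, 50), (0, 86, 63, 44), (2, 79, 54, 35), (4, 77, 49, 30), (6, 77, 49, 30), (8, 79, 50, 29)]
-23 [(-14, 105, 85, 59), (-12, 105, 85, 58), (-10, 102, 83, 55), (-8, 100, 80, 53), (-6, 99, 79, 53), (-4, 98, 78, 52), (-2, 95, 74, 48), (0, 87, 66, 41), (2, 82, 58, 37), (4, 81, 56, 36), (6, 80, 52, 33), (8, 78, 48, 26)]
```

{"method": "step_arm", "body": {"motion": [{"claw":0,"delta_pos":[-0.5,0,0],"turn":0},{"claw":0,"delta_pos":[-0.3,0,0],"turn":0},{"claw":0,"delta_pos":[0,0,0],"turn":0}]}}

```text
clock: 23.23
eef_pos: [484.7, -26.1, 5.6]
tcp_rot: [3.142, -0.0, 1.392]
contact_force: [-0.2, 1.9, 0.2]
opening: 0.002
grasp_force: 0.7
```

{"method": "step_arm", "body": {"motion": [{"claw":0,"delta_pos":[-0.4,0,0],"turn":0},{"claw":0,"delta_pos":[0,0,0],"turn":0}]}}

```text
clock: 23.4
eef_pos: [484.7, -26.5, 5.6]
tcp_rot: [-3.142, 0.0, 1.392]
contact_force: [-0.0, 2.0, -0.2]
opening: 0.002
grasp_force: 0.7
```

{"method": "step_arm", "body": {"motion": [{"claw":0,"delta_pos":[-0.4,0,0],"turn":0},{"claw":0,"delta_pos":[0,0,0],"turn":0}]}}

```text
clock: 23.57
eef_pos: [484.6, -26.9, 5.6]
tcp_rot: [-3.142, 0.0, 1.392]
contact_force: [0.4, 0.3, 0.4]
opening: -0.004
grasp_force: 0.7
```

{"method": "step_arm", "body": {"motion": [{"claw":0,"delta_pos":[-0.3,0,0],"turn":0},{"claw":0,"delta_pos":[0,0,0],"turn":0}]}}

```text
clock: 23.73
eef_pos: [484.5, -27.2, 5.6]
tcp_rot: [-3.142, 0.0, 1.392]
contact_force: [0.5, 2.0, 0.1]
opening: 0.0
grasp_force: 0.7
```

{"method": "step_arm", "body": {"motion": [{"claw":0,"delta_pos":[-0.3,0,0],"turn":0},{"claw":0,"delta_pos":[0,0,0],"turn":0}]}}

```text
clock: 23.9
eef_pos: [484.5, -27.5, 5.6]
tcp_rot: [3.142, 0.0, 1.392]
contact_force: [0.1, 1.0, -0.1]
opening: -0.001
grasp_force: 0.7
```

{"method": "step_arm", "body": {"motion": [{"claw":0,"delta_pos":[-0.3,0,0],"turn":0},{"claw":0,"delta_pos":[0,0,0],"turn":0}]}}

```text
clock: 24.07
eef_pos: [484.4, -27.8, 5.6]
tcp_rot: [3.142, -0.0, 1.392]
contact_force: [-0.4, 1.4, -0.1]
opening: -0.002
grasp_force: 0.8
```

```bash
python3 -c "
from h import *
rep(0,10.3,5)
f=grab_frame('scene');im=f['img'].astype(np.float32)
for x in(-28,-23):
  print(x,[(y,*map(int,cv2.getRectSubPix(im,(1,1),proj(f,bw(x,y,12))).ravel())) for y in range(-8,8,2)])
"
```

```text
t 24.07 p [484.4 -27.8   5.6] rot [ 3.1416 -0.      1.3917] q [-0.06  0.45  2.08  0.    0.61  0.12] open -0.002 gf 0.7602603267878294 F [-0.4  1.4 -0.1]
board xy 0.0 10.1 | delta tool 0.2 -0.0 0.6 turn -0.0003
-28 [(-8, 101, 82, 56), (-6, 101, 81, 55), (-4, 99, 79, 54), (-2, 93, 73, 49), (0, 85, 63, 42), (2, 77, 53, 34), (4, 76, 49, 29), (6, 77, 51, 31)]
-23 [(-8, 103, 83, 57), (-6, 103, 84, 57), (-4, 104, 84, 57), (-2, 99, 78, 52), (0, 91, 69, 44), (2, 84, 59, 36), (4, 81, 54, 33), (6, 81, 53, 34)]
```

{"method": "step_arm", "body": {"motion": [{"claw":0,"delta_pos":[5,0,0],"turn":0},{"claw":0,"delta_pos":[15,0,0],"turn":0},{"claw":0,"delta_pos":[25,0,-10],"turn":0},{"claw":0,"delta_pos":[30,0,-30],"turn":0},{"claw":0,"delta_pos":[30,0,-30],"turn":0},{"claw":0,"delta_pos":[30,0,-30],"turn":0},{"claw":0,"delta_pos":[30,0,-30],"turn":0},{"claw":0,"delta_pos":[30,0,-20],"turn":0}]}}

```text
clock: 24.78
eef_pos: [519.5, 163.9, 156.4]
tcp_rot: [3.139, -0.001, 1.392]
contact_force: [1.5, 0.1, -0.5]
opening: -0.001
grasp_force: 0.0
```

{"method": "step_arm", "body": {"motion": [{"claw":0,"delta_pos":[30,-20,0],"turn":0},{"claw":0,"delta_pos":[30,-20,0],"turn":0},{"claw":0,"delta_pos":[30,-20,0],"turn":0},{"claw":0,"delta_pos":[30,-20,0],"turn":0},{"claw":0,"delta_pos":[30,-20,0],"turn":0},{"claw":0,"delta_pos":[30,-20,0],"turn":0},{"claw":0,"delta_pos":[30,-20,0],"turn":0},{"claw":0,"delta_pos":[20,-10,0],"turn":0}]}}

```text
clock: 25.45
eef_pos: [410.1, 417.8, 153.4]
tcp_rot: [-3.141, -0.0, 1.393]
contact_force: [0.3, -0.5, -0.2]
opening: 0.001
grasp_force: 0.0
```

```bash
python3 -c "
from h import *
rep(0,10,5)
f=grab_frame('top');im=f['img'].astype(np.float32)
pr=lambda f,im,xs,z,ys:np.mean([[cv2.getRectSubPix(im,(1,1),proj(f,bw(x,y,z))).ravel() for y in ys] for x in xs],0).astype(int)
ys=np.arange(-32,14,2)
a=pr(f,im,range(-12,13,3),44,ys);b=pr(f,im,(-31,-28,28,31),51,ys)
g=grab_frame('scene');im2=g['img'].astype(np.float32)
c=pr(g,im2,range(-12,13,3),44,ys);d=pr(g,im2,(-31,-28,28,31),51,ys)
for r in zip(ys,a.tolist(),b.tolist(),c.tolist(),d.tolist()):print(*r)
"
```

```text
t 25.45 p [410.1 417.8 153.4] rot [-3.1412e+00 -3.0000e-04  1.3931e+00] q [0.79 0.35 1.77 0.   1.01 0.97] open 0.001 gf 0.0 F [ 0.3 -0.5 -0.2]
board xy -152.4 435.3 | delta tool -425.5 151.9 148.4 turn 0.0011
-32 [132, 131, 132] [160, 123, 73] [121, 115, 104] [121, 116, 104]
-30 [138, 131, 126] [160, 124, 75] [121, 115, 104] [121, 116, 104]
-28 [148, 130, 112] [161, 128, 78] [120, 115, 104] [121, 116, 104]
-26 [156, 127, 92] [162, 131, 81] [121, 115, 104] [121, 115, 104]
-24 [160, 124, 78] [162, 134, 84] [120, 115, 104] [121, 115, 104]
-22 [161, 123, 74] [161, 136, 86] [121, 115, 104] [120, 115, 104]
-20 [161, 124, 74] [161, 137, 87] [121, 115, 104] [121, 115, 104]
-18 [159, 123, 75] [161, 138, 88] [120, 115, 103] [120, 115, 103]
-16 [152, 121, 79] [161, 137, 88] [120, 114, 103] [120, 115, 103]
-14 [142, 118, 85] [161, 134, 85] [120, 114, 103] [121, 115, 104]
-12 [138, 119, 95] [161, 129, 79] [120, 115, 104] [121, 115, 104]
-10 [144, 124, 99] [161, 125, 75] [120, 115, 104] [121, 116, 105]
-8 [150, 123, 90] [161, 123, 73] [120, 115, 103] [121, 116, 104]
-6 [155, 121, 79] [161, 123, 73] [120, 115, 103] [121, 115, 104]
-4 [153, 117, 71] [159, 122, 72] [120, 115, 103] [120, 115, 104]
-2 [142, 108, 64] [152, 116, 68] [120, 115, 103] [120, 115, 104]
0 [125, 92, 53] [137, 104, 60] [120, 115, 104] [120, 115, 104]
2 [114, 79, 44] [111, 81, 46] [120, 115, 104] [120, 115, 103]
4 [115, 72, 36] [96, 63, 33] [120, 115, 103] [120, 114, 103]
6 [118, 71, 33] [88, 53, 25] [120, 115, 103] [120, 114, 103]
8 [120, 71, 33] [86, 50, 23] [120, 115, 104] [120, 115, 104]
10 [121, 71, 33] [86, 49, 23] [120, 115, 103] [121, 116, 104]
12 [121, 71, 33] [86, 50, 23] [121, 115, 104] [121, 115, 105]
```

```bash
python3 -c "
from rig import *
print(sign_off())"
```

```text
the job is handed in; nothing more can be done
None
```

The tray is turned end for end and back in the sleeve with its praline end at the mouth, about 1.6 mm inside the edge by the top camera (3 mm allowed), and the job was handed in at about 25.5 s with no verdict returned.

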